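Zero the coffee mill and set its click dial

TASK

Set the grind of the coffee mill on the plank: turn the black dial on its top clockwise, click by click, until it comes up against its end stop (gently, do not force it past the stop), then turn it back anticlockwise exactly five clicks and let go, so that it rests in the fifth click. Leave the cup, the plate and the food container where they stand.

Things in the scene. Friction and masses are not known exactly. Their poses are not given: they have to be found in the camera images.
- mill: Coffee mill, fixed to the plank: a grey box 160 (x) x 125 (y) x 165 mm high on a black foot 170 x 135 mm, catch drawer on its -x side. Origin: centre of its underside; z up. On top: the dial, axis at x = -30 mm, y = 0, and at x = +43 mm a flat round hopper lid, 68 mm across, 9 mm high.
- dial_grip (a point): Point on the black click dial's vertical axis, 201 mm above the mill's underside. Dial: a disc 46 mm across with an upright bar, 44 mm long, 14 mm thick, top 14 mm above this point, disc top 22 mm below. x runs along the bar (white line on the -x half), y across, z up. Turns about z; clockwise from above closes. Clicks uneven, 10 to 14 deg apart; starts 3 to 6 clicks open; stop angle unknown.
- burr_face (a point): Centre of the grinding burr, a disc inside the mill, unseen, its yaw of no meaning. It sits near the dial's axis, 81 mm above the mill's underside; each click of opening shifts it some 0.1 mm to the mill's +y. Leaving a click takes 0.1 to 0.3 N m, none at the crest midway, then it pulls on likewise. The stop is at a click; 0.5 N m against it is enough, over 0.08 rad (1.4 N m) past it is forcing.
- container: Glass food container, loose, with its snap lid closed: 120 x 160 mm, 74 mm high over the lid. Origin: centre of its underside. Bystander.
- cup: White enamel tin cup, loose, 84 mm across, 80 mm high, handle at its +y side. Origin: centre of its underside. Bystander.
- plate: Cream melamine plate, loose, lying flat: 210 mm across, 18 mm high. Origin: centre of its underside. Bystander.

How it is judged:
On the way:
1. the dial is turned clockwise to its end stop (within a fifth of a click) (y of burr_face in the frame of mill below -0.000376 m), for 0.1 s.
At the end, for the whole second after the job is handed in: The dial rests, let go, in the fifth click from its end stop (short of the crests either side: burr shifted 0.48 to 0.58 mm from its closed place), and the cup and the container stand still (y of burr_face in the frame of mill between 9.31e-05 and 0.0001884 m and linear speed of each of cup, container below 0.02 m/s); the robot touches nothing.
It fails at once if the dial is forced more than about 0.08 rad past its end stop (y of burr_face in the frame of mill below -0.0004152 m).
It fails at once if the cup is disturbed (moved more than 15 mm) (distance of cup from where it was at the start of the episode above 0.015 m).
It fails at once if the food container is disturbed (moved more than 15 mm) (distance of container from where it was at the start of the episode above 0.015 m).
It fails at once if the plate is disturbed (moved more than 15 mm) (distance of plate from where it was at the start of the episode above 0.015 m).
It also fails if it takes over 72 s, if anything falls off the work surface, if the arm or the gripper's body presses on something with over 40 N, if the wrist force passes 120 N, or if a joint passes its speed limit or range.

ROBOT

A 7-joint arm with a two-finger parallel gripper is mounted at the origin on the work surface. World frame = base frame: x ahead of the robot, y to its left, z up, the work surface at z = 0. Lengths are in m, angles in rad, forces in N, time in s.
With the tool pointing down it reaches from about 0.4 to 0.875 m from the base axis. Payload 19.3 kg.
Tool frame: the origin (TCP) lies at the very end of the fingers, on their centre line; the grasp point (between the pads) lies 19 mm behind it; z points along the fingers, y is the line along which they close (so a half turn about z gives the same grasp; the last joint's range is limited). The gripper opens to 85 mm and grips with 20 to 120 N. Pads are 22 mm wide; open, the fingers measure 114 mm over their backs; the gripper's body (76 mm by 85 mm) begins 54 mm behind the grasp point. The pads swing forward as they close: fully open they stand 13 mm farther back than shut.
Start: joints at [-1.375, 0.521, -0.036, 1.599, 0.021, 1.021, -0.113], TCP at [0.164, 0.603, 0.231] pointing down, gripper open.
Joint ranges: [-2.91, 2.91], [-0.3, 2.13], [-1.5, 1.42], [0.17, 2.43], [-1.26, 4.41], [0.16, 1.93], [-2.52, 2.52]. Speed limits (rad/s): [1.89, 1.89, 2.39, 2.39, 3.01, 3.01, 3.01].

INTERFACE

Orientations are given as a unit quaternion [w, x, y, z].
In Python, from rig import * gives the robot as it stands.
- The arm moves only by the tool servo_tool, never from a script. Its argument "steps" is a list of rows, each a list of 3 entries, a list of its own where there are three numbers: the opening, from 0 (shut) to 1 (fully open), then the shift along the tool's x, y, z in mm, then the turn, a rotation vector about the tool's x, y, z in rad. A call has 1 to 10 rows; each row shifts and turns the commanded pose from where the row before left it, along the tool's axes as they then stand; what a row does not reach is not made up. A row lasts 1/8 s, in which the tool goes at most 62.5 mm and 10.7 degrees, less where a joint would pass 70% of its speed; a pose out of reach is approached as far as the arm can. A call is refused whole if a number of a shift passes 62.5 or a number of a turn 0.188, either way. A call with a gripper value outside its range is refused whole. The fingers move at their own pace and stop on an object; "force" is the grip in N (left out, the last holds). Time passes only in rows, so rows that do not move let the fingers close. It gives the time, the measured TCP pose, the force, the opening and the grip force at its end, in the units of the state.
- read_state(): the state, without advancing time (a new reading comes with each control period).
- camera(name): name is "scene" or "top"; returns the picture (384x512x3 uint8, blue, green, red); there is no depth.
- calibration(name): a dict with "fx", "fy", "cx", "cy" (pixels), "rvec" (rotation vector, rad) and "tvec" (3), from world to camera coordinates, as OpenCV has them. Camera axes: x right, y down, z forward; pixel columns grow to the right and rows downward; lengths in m; the calibration is good to about 2 mm. A picture is of the moment at which its call begins. calibration takes no time and is no camera call.
- sign_off(): hands the job in; it is judged then, once.
The state is a dict: "clock": time; "qpos": joint angles; "qd": joint speeds; "tau": joint torques, N m; "tool_pos": TCP position; "tcp_rot": TCP orientation; "force": force on the tool from outside, world axes, zero at the start; "torque": the same for the moment, N m; "gripper_width": opening from 0.0 (shut) to 1.0 (fully open); "grip_force": force on a finger pad.
Only numpy, scipy, OpenCV 4.12 (cv2) and the standard library are available. Lean on these libraries where they do the work, as an engineer would, in place of code of your own. Each camera call takes 0.05 s, during which the arm holds its last target. There are 200 camera calls.

## Working session

There is one attempt and no reset: what is moved stays moved. The work goes in short steps, Python scripts to look and compute and a tool call to move; the robot and the scene stay as the last step left them, time stands still between calls to the robot, and variables do not carry over. Pictures are saved under pics/ and viewed, at most 10 in all, crops included, and the job is handed in when it is done.

Besides the shell and the picture viewer there is one more tool, called after "Emit:" by a JSON object that holds its "name" and its "arguments". servo_tool: Moves the arm, as the interface text tells. Its arguments: {"type":"object","properties":{"steps":{"type":"array","items":{"type":"array"}},"force":{"type":"number"}},"required":["steps"]}

```bash
mkdir -p pics
python3 - <<'E'
from rig import *
import cv2
for n in("scene","top"):
    cv2.imwrite(f"pics/{n}0.png",camera(n)); print(n,calibration(n))
print(read_state())
E
```

```text
scene {'fx': 464.8439644734608, 'fy': 464.8439644734608, 'cx': 259.9070228067433, 'cy': 192.49804181323404, 'rvec': array([ 1.67726299,  1.88271563, -0.7712564 ]), 'tvec': array([ 0.09522544, -0.283751  ,  1.68276242])}
top {'fx': 493.948297384573, 'fy': 493.948297384573, 'cx': 259.21970145037557, 'cy': 184.60222374510087, 'rvec': array([ 2.14847361, -2.1170779 ,  0.14222313]), 'tvec': array([-0.04055987,  0.60669108,  1.57352045])}
{'clock': 0.1, 'qpos': array([-1.37521504,  0.52199462, -0.0363097 ,  1.59994371,  0.02120828,
        1.02110232, -0.11282154]), 'qd': array([ 0.00165301,  0.00044544,  0.00099694, -0.00102856,  0.00172539,
       -0.0001455 ,  0.00126511]), 'tau': array([ 3.47572379e-03, -9.28477120e+01,  1.98357515e+00, -3.70532942e+01,
        1.81190501e-02,  5.31179103e-03,  3.15574391e-05]), 'tool_pos': array([0.16412982, 0.60274905, 0.23076104]), 'tcp_rot': array([-2.54554840e-05,  1.32521489e-01,  9.91179990e-01, -5.30813332e-04]), 'force': array([-0.3242323 ,  0.52671073,  0.67375624]), 'torque': array([0.00818998, 0.0149611 , 0.00406379]), 'grip_force': 0.0, 'gripper_width': 0.9995708312008519}
```

View pics/scene0.png

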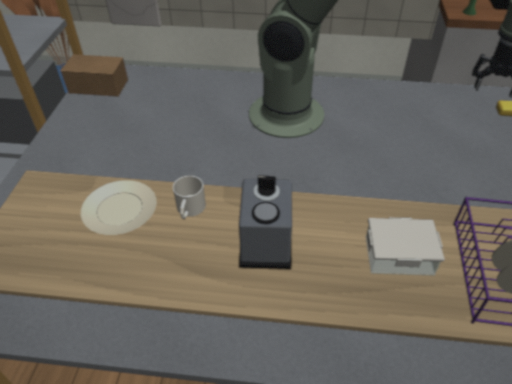

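View pics/top0.png

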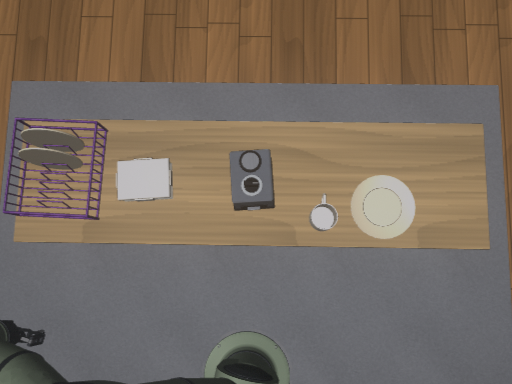

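The scene view shows the mill at about (266,225) with the dial at (267,187). In the top view the mill is at (252,180) with the dial at (252,185), the cup at (323,216), the plate at (383,207) and the container at (144,179). I'll zoom in on the dial.

Run:
```python
import cv2,numpy as np
a=cv2.imread("pics/top0.png")[140:220,215:290]; b=cv2.imread("pics/scene0.png")[170:275,225:305]
a=cv2.resize(a,None,fx=5.3,fy=5.3,interpolation=cv2.INTER_CUBIC); b=cv2.resize(b,None,fx=4.8,fy=4.8,interpolation=cv2.INTER_CUBIC)
o=np.zeros((560,800,3),np.uint8); o[:a.shape[0],:a.shape[1]]=a; o[:b.shape[0],400:400+b.shape[1]]=b
cv2.imwrite("pics/crop0.png",cv2.convertScaleAbs(o,alpha=1.5))
```

```text
(no output)
```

View pics/crop0.png

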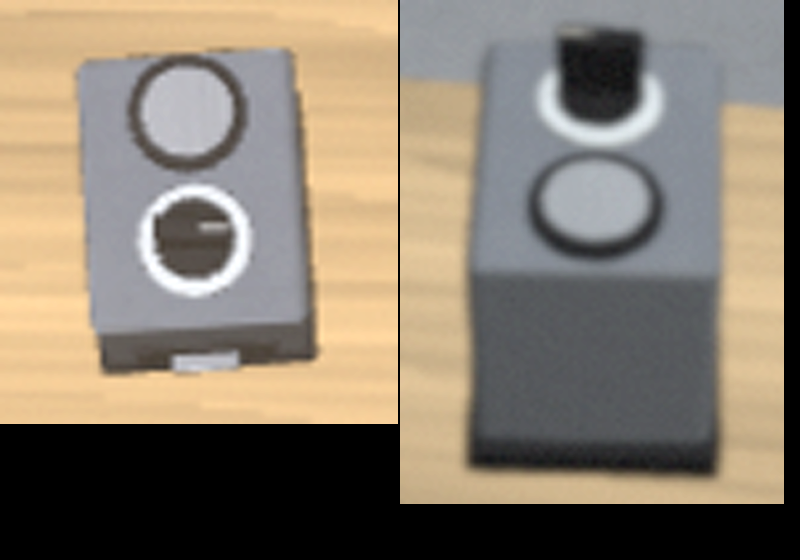

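```bash
cat > h.py <<'E'
from rig import *
import cv2,numpy as np
from scipy.optimize import least_squares
from scipy.spatial.transform import Rotation as R
def proj(n,p):
    c=calibration(n);K=np.array([[c['fx'],0,c['cx']],[0,c['fy'],c['cy']],[0,0,1.]])
    return cv2.projectPoints(np.array(p,float).reshape(-1,1,3),np.array(c['rvec']),np.array(c['tvec']),K,None)[0][:,0]
def mill(P,p):
    return R.from_euler('z',P[3]).apply(np.array(p,float))+P[:3]
E
python3 - <<'E'
from h import *
t=np.array([[78,62],[291,50],[307,320],[95,330],[187,112],[194,240]])
t=(t+.5)/5.3-.5+[215,140]
s=np.array([[201,100],[196,204],[71,274],[318,274],[70,468],[316,472]]); s=(s+.5)/4.8-.5+[225,170]
mt=[[.08,.0625,.165],[.08,-.0625,.165],[-.08,-.0625,.165],[-.08,.0625,.165],[.043,0,.173],[-.03,0,.166]]
ms=[[-.03,0,.166],[.043,0,.173],[.08,-.0625,.165],[.08,.0625,.165],[.085,-.0675,0],[.085,.0675,0]]
f=lambda P:np.r_[(proj("top",mill(P,mt))-t).ravel(),(proj("scene",mill(P,ms))-s).ravel()]
r=least_squares(f,[.6,0,.02,0],loss='soft_l1'); P=r.x; print(P.round(4)); print(f(P).reshape(-1,2).round(1).tolist())
np.save("P.npy",P); g=mill(P,[-.03,0,.201]); print("grip",g)
top=g+[0,0,.014]
a=cv2.imread("pics/top0.png");b=cv2.imread("pics/scene0.png")
def line(yaw,e):return top+np.array([[np.cos(yaw),np.sin(yaw),0]])*np.array([[-e],[0],[e]])
for d in(70,80,90,100,110): print(d,((proj("top",line(np.radians(d),.022))+.5-[215,140])*5.3).round().tolist(),((proj("scene",line(np.radians(d),.022))+.5-[225,170])*4.8+[400,0]).round().tolist())
# bright line segment
g0=cv2.cvtColor(a,cv2.COLOR_BGR2GRAY); print(g0[178:192,241:263])
E
```

```text
[ 0.6127 -0.0087  0.0232  0.0799]
[[-0.8, -0.5], [0.3, -1.0], [0.8, 0.6], [-1.1, 1.4], [-0.1, 0.2], [0.1, 0.4], [-0.2, 0.8], [-0.0, -0.7], [-1.6, -1.7], [1.3, -0.3], [-1.1, 1.4], [0.7, 2.1]]
grip [ 0.58283414 -0.0111251   0.22424842]
70 [[230.0, 243.0], [192.0, 229.0], [155.0, 215.0]] [[561.0, 22.0], [601.0, 35.0], [641.0, 49.0]]
80 [[232.0, 237.0], [192.0, 229.0], [153.0, 222.0]] [[559.0, 27.0], [601.0, 35.0], [644.0, 44.0]]
90 [[233.0, 230.0], [192.0, 229.0], [152.0, 229.0]] [[557.0, 32.0], [601.0, 35.0], [645.0, 39.0]]
100 [[232.0, 223.0], [192.0, 229.0], [152.0, 235.0]] [[557.0, 37.0], [601.0, 35.0], [645.0, 33.0]]
110 [[230.0, 216.0], [192.0, 229.0], [154.0, 242.0]] [[558.0, 43.0], [601.0, 35.0], [644.0, 28.0]]
[[104 104 116 151 166 152  99  71  60  59  55  58  62  74 107 146 166 165
  150 105 103 104]
 [104 117 153 166 155 102  59  53  52  52  52  54  53  54  59  83 129 167
  162 140 103 103]
 [108 132 150 106  96  55  51  50  49  49  49  51  53  51  50  52  76 128
  169 160 126 103]
 [118 154 149  58  57  54  52  53  52  51  52  51  50  53  51  51  52 107
  168 169 151 103]
 [
[... 228 characters left out ...]
5  55  57  58  58  57  54  57
  110 166 157 126]
 [148 166 150  82  47  47  47  48  47  47  47  48  48  47  47  47  47  66
  122 168 160 125]
 [145 167 152  91  48  48  46  49  45  45  47  47  46  49  46  47  46  66
  123 167 158 123]
 [131 167 152  88  54  55  53  53  53  54  55  55  55  53  54  54  52  83
  139 167 155 114]
 [126 165 165 147  92  56  55  54  54  54  53  54  53  54  53  55  57 107
  166 168 151  98]
 [116 148 168 153  86  55  56  54  53  55  54  54  54  53  52  52  82 142
  170 166 141 103]
 [100 117 170 169 150  86  55  55  56  54  55  54  54  53  54  66 119 166
  168 156 117 104]
 [105 115 147 167 164 153 112  67  51  56  56  54  54  71 100 119 164 167
  160 131 105 103]]
```

The mill pose is fitted: grip point about (0.583, -0.011, 0.224), bar yaw about 91°. I'll raise the tool and swing round to it in an arc.

Emit:
{"name": "servo_tool", "arguments": {"steps": [[1, [0, 0, -60], [0, 0, 0]], [1, [0, 0, -60], [0, 0, 0]], [1, [-57, -3, 0], [0, 0, 0.094]], [1, [-57, -3, 0], [0, 0, 0.094]], [1, [-57, -3, 0], [0, 0, 0.094]], [1, [-57, -3, 0], [0, 0, 0.094]], [1, [-57, -3, 0], [0, 0, 0.094]], [1, [-57, -3, 0], [0, 0, 0.094]], [1, [-57, -3, 0], [0, 0, 0.094]], [1, [-57, -3, 0], [0, 0, 0.094]]]}}

```text
clock: 1.35
tool_pos: [0.521, 0.3324, 0.3509]
tcp_rot: [-0.0, 0.489, 0.873, -0.0]
force: [-0.0, 0.8, 0.2]
gripper_width: 0.999
grip_force: 0.0
```

Emit:
{"name": "servo_tool", "arguments": {"steps": [[0.6, [-57, -3, 0], [0, 0, 0.094]], [0.6, [-57, -3, 0], [0, 0, 0.094]], [0.6, [-57, -3, 0], [0, 0, 0.094]], [0.6, [-57, -3, 0], [0, 0, 0.094]], [0.6, [-57, -3, 0], [0, 0, 0.094]], [0.6, [0, 0, 0], [0, 0, 0]]]}}

```text
clock: 2.1
tool_pos: [0.6072, 0.0597, 0.3514]
tcp_rot: [0.001, 0.68, 0.733, -0.001]
force: [-0.2, 1.0, 0.3]
gripper_width: 0.599
grip_force: 0.0
```

```bash
cat >> h.py <<'E'
def rot(s):
    q=s['tcp_rot']; return R.from_quat([q[1],q[2],q[3],q[0]])
def yaw(s):
    y=rot(s).apply([0,1,0]); return np.degrees(np.arctan2(y[1],y[0]))
E
cat > goal.py <<'E'
from h import *
s=read_state();g=mill(np.load("P.npy"),[-.03,0,.201])
print(s['clock'],s['tool_pos'].round(4),'yaw',yaw(s).round(2),'tilt',rot(s).apply([0,0,1]).round(4),'q',s['qpos'].round(2),'F',s['force'].round(2),'T',s['torque'].round(3),s['gripper_width'])
print('to grip, tool mm',(rot(s).inv().apply(g-s['tool_pos'])*1000).round(1))
E
python3 goal.py
```

```text
2.1 [0.6072 0.0597 0.3514] yaw 4.29 tilt [ 2.0e-04 -1.8e-03 -1.0e+00] q [-0.48  0.43  0.43  1.5  -0.18  1.26  0.04] F [-0.19  1.04  0.29] T [ 0.012 -0.054 -0.014] 0.5985351543413782
to grip, tool mm [-68.5 -29.6 127.3]
```

Emit:
{"name": "servo_tool", "arguments": {"steps": [[0.6, [-34, -15, 0], [0, 0, 0.03]], [0.6, [-34.5, -13.5, 0], [0, 0, 0.03]], [0.6, [0, 0, 40], [0, 0, 0]], [0.6, [0, 0, 40], [0, 0, 0]], [0.6, [0, 0, 0], [0, 0, 0]], [0.6, [0, 0, 0], [0, 0, 0]]]}}

```text
clock: 2.85
tool_pos: [0.5838, -0.0053, 0.2727]
tcp_rot: [0.0, 0.699, 0.715, 0.0]
force: [0.2, -0.1, -0.2]
gripper_width: 0.598
grip_force: 0.0
```

```bash
python3 goal.py
python3 - <<'E'
from h import *
o=np.zeros((560,800,3),np.uint8)
a=camera("top")[140:240,215:290];b=camera("scene")[120:240,215:315]
for i,x in enumerate((a,b)):
    x=cv2.resize(x,None,fx=4,fy=4,interpolation=cv2.INTER_CUBIC); o[:x.shape[0],400*i:400*i+x.shape[1]]=x
cv2.imwrite("pics/c1.png",cv2.convertScaleAbs(o,alpha=1.5))
E
```

```text
2.85 [ 0.5838 -0.0053  0.2727] yaw 1.34 tilt [ 0.0012  0.     -1.    ] q [-0.4   0.44  0.43  1.68 -0.21  1.06  0.12] F [ 0.24 -0.14 -0.23] T [-0.037 -0.013  0.015] 0.5977202472928088
to grip, tool mm [-5.8 -1.1 48.4]
```

View pics/c1.png

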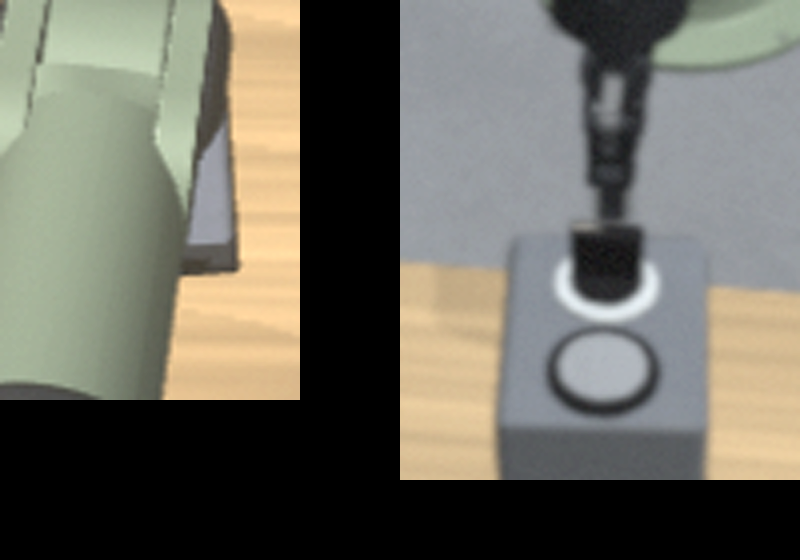

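The finger is at about (612,205) in the crop, the bar at (606,250), which matches the computed 6 mm offset. I'll correct that, go down and close.

Emit:
{"name": "servo_tool", "arguments": {"steps": [[0.6, [-5.8, -1.1, 0], [0, 0, 0.006]], [0.6, [0, 0, 20], [0, 0, 0]], [0.6, [0, 0, 20], [0, 0, 0]], [0.6, [0, 0, 20], [0, 0, 0]], [0.6, [0, 0, 0], [0, 0, 0]]]}}

```text
clock: 3.58
tool_pos: [0.5818, -0.0117, 0.2108]
tcp_rot: [-0.0, 0.701, 0.713, -0.001]
force: [-0.6, -0.2, 0.0]
gripper_width: 0.602
grip_force: 0.0
```

```bash
python3 goal.py
```

```text
3.575 [ 0.5818 -0.0117  0.2108] yaw 0.95 tilt [-1.5e-03 -3.0e-04 -1.0e+00] q [-0.37  0.51  0.41  1.75 -0.24  0.93  0.16] F [-0.61 -0.24  0.03] T [-0.026  0.008  0.02 ] 0.6022047279393746
to grip, tool mm [  0.5   1.1 -13.4]
```

Emit:
{"name": "servo_tool", "arguments": {"steps": [[0, [0, 0, 0], [0, 0, 0]], [0, [0, 0, 0], [0, 0, 0]], [0, [0, 0, 0], [0, 0, 0]], [0, [0, 0, 0], [0, 0, 0]], [0, [0, 0, 0], [0, 0, 0]], [0, [0, 0, 0], [0, 0, 0]]], "force": 30}}

```text
clock: 4.32
tool_pos: [0.583, -0.0114, 0.2123]
tcp_rot: [0.001, 0.701, 0.713, 0.001]
force: [1.1, -0.2, 7.5]
gripper_width: 0.159
grip_force: 33.1
```

```bash
python3 goal.py
```

```text
4.325 [ 0.583  -0.0114  0.2123] yaw 0.97 tilt [ 2.2e-03  1.0e-04 -1.0e+00] q [-0.37  0.51  0.41  1.75 -0.24  0.93  0.16] F [ 1.08 -0.22  7.52] T [-0.017 -0.282 -0.06 ] 0.1587148554775617
to grip, tool mm [  0.3  -0.1 -11.9]
```

```bash
cat > t.py <<'E'
from h import *
L=[]
for _ in range(4): s=read_state();L.append([yaw(s),s['torque'][2],s['force'][0],s['force'][1]])
L=np.mean(L,0);print(round(s['clock'],2),'yaw %.2f Tz %.3f Fx %.1f Fy %.1f'%tuple(L),s['tool_pos'].round(4),round(float(s['gripper_width']),3))
E
python3 t.py
```

```text
4.33 yaw 0.97 Tz -0.060 Fx 1.1 Fy -0.2 [ 0.583  -0.0114  0.2123] 0.159
```

Emit:
{"name": "servo_tool", "arguments": {"steps": [[0, [0, 0, 0], [0, 0, 0.035]], [0, [0, 0, 0], [0, 0, 0.02]], [0, [0, 0, 0], [0, 0, 0]]]}}

```text
clock: 4.7
tool_pos: [0.5829, -0.0114, 0.2123]
tcp_rot: [0.001, 0.72, 0.693, 0.001]
force: [1.7, -0.9, 8.2]
gripper_width: 0.153
grip_force: 32.8
```

```bash
python3 t.py
```

```text
4.7 yaw -2.19 Tz 0.114 Fx 1.7 Fy -0.9 [ 0.5829 -0.0114  0.2123] 0.153
```

Emit:
{"name": "servo_tool", "arguments": {"steps": [[0, [0, 0, 0], [0, 0, 0.035]], [0, [0, 0, 0], [0, 0, 0.02]], [0, [0, 0, 0], [0, 0, 0]]]}}

```text
clock: 5.08
tool_pos: [0.583, -0.0113, 0.2123]
tcp_rot: [0.001, 0.739, 0.673, 0.001]
force: [2.1, 0.3, 7.8]
gripper_width: 0.154
grip_force: 32.8
```

```bash
python3 t.py
```

```text
5.08 yaw -5.34 Tz 0.135 Fx 2.1 Fy 0.3 [ 0.583  -0.0113  0.2123] 0.154
```

Emit:
{"name": "servo_tool", "arguments": {"steps": [[0, [0, 0, 0], [0, 0, 0.035]], [0, [0, 0, 0], [0, 0, 0.02]], [0, [0, 0, 0], [0, 0, 0]]]}}

```text
clock: 5.45
tool_pos: [0.583, -0.0113, 0.2123]
tcp_rot: [0.001, 0.758, 0.653, 0.001]
force: [1.3, 0.8, 7.7]
gripper_width: 0.157
grip_force: 33.5
```

```bash
python3 t.py
```

```text
5.45 yaw -8.51 Tz -0.321 Fx 1.3 Fy 0.8 [ 0.583  -0.0113  0.2123] 0.157
```

Emit:
{"name": "servo_tool", "arguments": {"steps": [[0, [0, 0, 0], [0, 0, 0.035]], [0, [0, 0, 0], [0, 0, 0.02]], [0, [0, 0, 0], [0, 0, 0]]]}}

```text
clock: 5.82
tool_pos: [0.5829, -0.0113, 0.2123]
tcp_rot: [0.001, 0.775, 0.632, 0.001]
force: [1.3, 1.0, 8.0]
gripper_width: 0.16
grip_force: 33.0
```

```bash
python3 t.py
```

```text
5.83 yaw -11.65 Tz -0.211 Fx 1.3 Fy 1.0 [ 0.5829 -0.0113  0.2123] 0.16
```

Emit:
{"name": "servo_tool", "arguments": {"steps": [[0, [0, 0, 0], [0, 0, 0.035]], [0, [0, 0, 0], [0, 0, 0.02]], [0, [0, 0, 0], [0, 0, 0]]]}}

```text
clock: 6.2
tool_pos: [0.5829, -0.0113, 0.2123]
tcp_rot: [0.001, 0.792, 0.61, 0.001]
force: [0.2, -0.6, 7.8]
gripper_width: 0.157
grip_force: 32.9
```

```bash
python3 t.py
```

```text
6.2 yaw -14.80 Tz 0.078 Fx 0.2 Fy -0.6 [ 0.5829 -0.0113  0.2123] 0.157
```

Emit:
{"name": "servo_tool", "arguments": {"steps": [[0, [0, 0, 0], [0, 0, 0.035]], [0, [0, 0, 0], [0, 0, 0.02]], [0, [0, 0, 0], [0, 0, 0]]]}}

```text
clock: 6.58
tool_pos: [0.5829, -0.0113, 0.2123]
tcp_rot: [0.001, 0.809, 0.588, 0.001]
force: [0.1, -0.9, 8.5]
gripper_width: 0.157
grip_force: 32.9
```

```bash
python3 t.py
```

```text
6.58 yaw -17.93 Tz 0.259 Fx 0.1 Fy -0.9 [ 0.5829 -0.0113  0.2123] 0.157
```

Emit:
{"name": "servo_tool", "arguments": {"steps": [[0, [0, 0, 0], [0, 0, 0.035]], [0, [0, 0, 0], [0, 0, 0.02]], [0, [0, 0, 0], [0, 0, 0]]]}}

```text
clock: 6.95
tool_pos: [0.5829, -0.0113, 0.2123]
tcp_rot: [0.0, 0.825, 0.566, 0.001]
force: [0.2, 1.2, 8.5]
gripper_width: 0.155
grip_force: 33.4
```

```bash
python3 t.py
```

```text
6.95 yaw -21.11 Tz -0.283 Fx 0.2 Fy 1.2 [ 0.5829 -0.0113  0.2123] 0.155
```

Emit:
{"name": "servo_tool", "arguments": {"steps": [[0, [0, 0, 0], [0, 0, 0.035]], [0, [0, 0, 0], [0, 0, 0.02]], [0, [0, 0, 0], [0, 0, 0]]]}}

```text
clock: 7.32
tool_pos: [0.5828, -0.0113, 0.2123]
tcp_rot: [0.0, 0.84, 0.543, 0.001]
force: [-0.3, 0.1, 9.4]
gripper_width: 0.16
grip_force: 33.5
```

```bash
python3 t.py
```

```text
7.33 yaw -24.26 Tz -0.202 Fx -0.3 Fy 0.1 [ 0.5828 -0.0113  0.2123] 0.16
```

Emit:
{"name": "servo_tool", "arguments": {"steps": [[0, [0, 0, 0], [0, 0, 0.035]], [0, [0, 0, 0], [0, 0, 0.02]], [0, [0, 0, 0], [0, 0, 0]]]}}

```text
clock: 7.7
tool_pos: [0.5828, -0.0113, 0.2123]
tcp_rot: [0.0, 0.854, 0.519, 0.001]
force: [-0.6, 1.2, 8.2]
gripper_width: 0.159
grip_force: 33.0
```

```bash
python3 t.py
```

```text
7.7 yaw -27.40 Tz -0.038 Fx -0.6 Fy 1.2 [ 0.5828 -0.0113  0.2123] 0.159
```

Emit:
{"name": "servo_tool", "arguments": {"steps": [[0, [0, 0, 0], [0, 0, 0.035]], [0, [0, 0, 0], [0, 0, 0.01]], [0, [0, 0, 0], [0, 0, 0]]]}}

```text
clock: 8.07
tool_pos: [0.5828, -0.0113, 0.2123]
tcp_rot: [0.0, 0.866, 0.5, 0.001]
force: [0.1, 0.4, 8.4]
gripper_width: 0.158
grip_force: 33.0
```

```bash
python3 t.py
```

```text
8.07 yaw -29.96 Tz 0.050 Fx 0.1 Fy 0.4 [ 0.5828 -0.0113  0.2123] 0.158
```

Emit:
{"name": "servo_tool", "arguments": {"steps": [[0, [0, 0, 0], [0, 0, 0.03]], [0, [0, 0, 0], [0, 0, 0]]]}}

```text
clock: 8.32
tool_pos: [0.5828, -0.0113, 0.2123]
tcp_rot: [0.0, 0.873, 0.487, 0.001]
force: [0.1, 0.5, 8.8]
gripper_width: 0.155
grip_force: 33.0
```

```bash
python3 t.py
```

```text
8.32 yaw -31.69 Tz 0.234 Fx 0.1 Fy 0.5 [ 0.5828 -0.0113  0.2123] 0.155
```

Emit:
{"name": "servo_tool", "arguments": {"steps": [[0, [0, 0, 0], [0, 0, 0.03]], [0, [0, 0, 0], [0, 0, 0]]]}}

```text
clock: 8.57
tool_pos: [0.5828, -0.0113, 0.2123]
tcp_rot: [0.0, 0.881, 0.474, 0.001]
force: [-1.1, 0.3, 9.2]
gripper_width: 0.158
grip_force: 33.1
```

```bash
python3 t.py
```

```text
8.57 yaw -33.42 Tz -0.035 Fx -1.1 Fy 0.3 [ 0.5828 -0.0113  0.2123] 0.158
```

Emit:
{"name": "servo_tool", "arguments": {"steps": [[0, [0, 0, 0], [0, 0, 0.03]], [0, [0, 0, 0], [0, 0, 0]]]}}

```text
clock: 8.82
tool_pos: [0.5828, -0.0112, 0.2123]
tcp_rot: [0.0, 0.888, 0.461, 0.001]
force: [-0.5, 1.4, 10.0]
gripper_width: 0.159
grip_force: 33.8
```

```bash
python3 t.py
```

```text
8.82 yaw -35.15 Tz -0.327 Fx -0.5 Fy 1.4 [ 0.5828 -0.0112  0.2123] 0.159
```

Emit:
{"name": "servo_tool", "arguments": {"steps": [[0, [0, 0, 0], [0, 0, 0.03]], [0, [0, 0, 0], [0, 0, 0]]]}}

```text
clock: 9.07
tool_pos: [0.5828, -0.0112, 0.2123]
tcp_rot: [0.0, 0.894, 0.447, 0.001]
force: [-0.7, 0.6, 10.2]
gripper_width: 0.156
grip_force: 33.2
```

```bash
python3 t.py
```

```text
9.07 yaw -36.87 Tz -0.127 Fx -0.7 Fy 0.6 [ 0.5828 -0.0112  0.2123] 0.156
```

Emit:
{"name": "servo_tool", "arguments": {"steps": [[0, [0, 0, 0], [0, 0, 0.03]], [0, [0, 0, 0], [0, 0, 0]]]}}

```text
clock: 9.32
tool_pos: [0.5828, -0.0112, 0.2123]
tcp_rot: [0.0, 0.901, 0.434, 0.001]
force: [-0.9, 1.0, 10.8]
gripper_width: 0.156
grip_force: 33.3
```

```bash
python3 t.py
```

```text
9.32 yaw -38.59 Tz -0.137 Fx -0.9 Fy 1.0 [ 0.5828 -0.0112  0.2123] 0.156
```

Emit:
{"name": "servo_tool", "arguments": {"steps": [[0, [0, 0, 0], [0, 0, 0.03]], [0, [0, 0, 0], [0, 0, 0]]]}}

```text
clock: 9.57
tool_pos: [0.5828, -0.0112, 0.2123]
tcp_rot: [0.0, 0.907, 0.42, 0.001]
force: [-0.7, 1.3, 10.0]
gripper_width: 0.161
grip_force: 33.2
```

```bash
python3 t.py
```

```text
9.57 yaw -40.31 Tz -0.168 Fx -0.7 Fy 1.3 [ 0.5828 -0.0112  0.2123] 0.161
```

Emit:
{"name": "servo_tool", "arguments": {"steps": [[0, [0, 0, 0], [0, 0, 0.025]], [0, [0, 0, 0], [0, 0, 0]]]}}

```text
clock: 9.82
tool_pos: [0.5827, -0.0112, 0.2123]
tcp_rot: [0.0, 0.913, 0.409, 0.001]
force: [-0.3, 0.5, 8.9]
gripper_width: 0.156
grip_force: 33.1
```

```bash
python3 t.py
```

```text
9.82 yaw -41.73 Tz -0.052 Fx -0.3 Fy 0.5 [ 0.5827 -0.0112  0.2123] 0.156
```

Emit:
{"name": "servo_tool", "arguments": {"steps": [[0, [0, 0, 0], [0, 0, 0.025]], [0, [0, 0, 0], [0, 0, 0]]]}}

```text
clock: 10.07
tool_pos: [0.5827, -0.0112, 0.2123]
tcp_rot: [0.0, 0.918, 0.398, 0.001]
force: [-1.0, 0.2, 9.3]
gripper_width: 0.157
grip_force: 33.1
```

```bash
python3 t.py
```

```text
10.07 yaw -43.15 Tz 0.123 Fx -1.0 Fy 0.2 [ 0.5827 -0.0112  0.2123] 0.157
```

Emit:
{"name": "servo_tool", "arguments": {"steps": [[0, [0, 0, 0], [0, 0, 0.015]], [0, [0, 0, 0], [0, 0, 0]]]}}

```text
clock: 10.32
tool_pos: [0.5827, -0.0113, 0.2123]
tcp_rot: [0.0, 0.921, 0.391, 0.001]
force: [0.9, 0.4, 9.3]
gripper_width: 0.158
grip_force: 33.1
```

```bash
python3 t.py
```

```text
10.32 yaw -44.00 Tz 0.151 Fx 0.9 Fy 0.4 [ 0.5827 -0.0113  0.2123] 0.158
```

Emit:
{"name": "servo_tool", "arguments": {"steps": [[0, [0, 0, 0], [0, 0, 0.02]], [0, [0, 0, 0], [0, 0, 0]]]}}

```text
clock: 10.58
tool_pos: [0.5827, -0.0112, 0.2123]
tcp_rot: [0.0, 0.924, 0.381, 0.001]
force: [-0.6, 0.9, 9.6]
gripper_width: 0.154
grip_force: 33.1
```

```bash
python3 t.py
```

```text
10.57 yaw -45.15 Tz 0.104 Fx -0.6 Fy 0.9 [ 0.5827 -0.0112  0.2123] 0.154
```

Emit:
{"name": "servo_tool", "arguments": {"steps": [[0, [0, 0, 0], [0, 0, 0.015]], [0, [0, 0, 0], [0, 0, 0]]]}}

```text
clock: 10.82
tool_pos: [0.5827, -0.0112, 0.2123]
tcp_rot: [0.0, 0.927, 0.375, 0.001]
force: [-0.6, 1.4, 9.8]
gripper_width: 0.159
grip_force: 33.1
```

```bash
python3 t.py
```

```text
10.82 yaw -46.01 Tz 0.113 Fx -0.6 Fy 1.4 [ 0.5827 -0.0112  0.2123] 0.159
```

Not the stop yet; the next possible stop is at about -52° or beyond.

Emit:
{"name": "servo_tool", "arguments": {"steps": [[0, [0, 0, 0], [0, 0, 0.03]], [0, [0, 0, 0], [0, 0, 0]]]}}

```text
clock: 11.08
tool_pos: [0.5827, -0.0112, 0.2123]
tcp_rot: [0.0, 0.933, 0.361, 0.001]
force: [-1.0, -0.5, 9.3]
gripper_width: 0.156
grip_force: 33.1
```

```bash
python3 t.py
```

```text
11.07 yaw -47.72 Tz 0.303 Fx -1.0 Fy -0.5 [ 0.5827 -0.0112  0.2123] 0.156
```

Emit:
{"name": "servo_tool", "arguments": {"steps": [[0, [0, 0, 0], [0, 0, 0.03]], [0, [0, 0, 0], [0, 0, 0]]]}}

```text
clock: 11.32
tool_pos: [0.5828, -0.0112, 0.2123]
tcp_rot: [-0.0, 0.938, 0.346, 0.001]
force: [-1.3, 1.0, 10.0]
gripper_width: 0.162
grip_force: 33.5
```

```bash
python3 t.py
```

```text
11.32 yaw -49.48 Tz -0.202 Fx -1.3 Fy 1.0 [ 0.5828 -0.0112  0.2123] 0.162
```

Emit:
{"name": "servo_tool", "arguments": {"steps": [[0, [0, 0, 0], [0, 0, 0.03]], [0, [0, 0, 0], [0, 0, 0]]]}}

```text
clock: 11.58
tool_pos: [0.5827, -0.0112, 0.2123]
tcp_rot: [-0.0, 0.943, 0.332, 0.001]
force: [-1.1, 0.8, 9.6]
gripper_width: 0.16
grip_force: 33.4
```

```bash
python3 t.py
```

```text
11.57 yaw -51.19 Tz -0.195 Fx -1.1 Fy 0.8 [ 0.5827 -0.0112  0.2123] 0.16
```

Past the third crest at about -48.5°. Small steps from here, as the fourth click may be the stop.

Emit:
{"name": "servo_tool", "arguments": {"steps": [[0, [0, 0, 0], [0, 0, 0.03]], [0, [0, 0, 0], [0, 0, 0]]]}}

```text
clock: 11.82
tool_pos: [0.5827, -0.0112, 0.2123]
tcp_rot: [-0.0, 0.948, 0.318, 0.001]
force: [-1.1, 1.3, 10.5]
gripper_width: 0.161
grip_force: 33.5
```

```bash
python3 t.py
```

```text
11.82 yaw -52.91 Tz -0.257 Fx -1.1 Fy 1.3 [ 0.5827 -0.0112  0.2123] 0.161
```

Emit:
{"name": "servo_tool", "arguments": {"steps": [[0, [0, 0, 0], [0, 0, 0.025]], [0, [0, 0, 0], [0, 0, 0]]]}}

```text
clock: 12.08
tool_pos: [0.5827, -0.0112, 0.2123]
tcp_rot: [-0.0, 0.952, 0.306, 0.001]
force: [-0.7, 1.2, 10.6]
gripper_width: 0.157
grip_force: 33.3
```

```bash
python3 t.py
```

```text
12.07 yaw -54.34 Tz -0.090 Fx -0.7 Fy 1.2 [ 0.5827 -0.0112  0.2123] 0.157
```

Emit:
{"name": "servo_tool", "arguments": {"steps": [[0, [0, 0, 0], [0, 0, 0.025]], [0, [0, 0, 0], [0, 0, 0]]]}}

```text
clock: 12.32
tool_pos: [0.5827, -0.0111, 0.2123]
tcp_rot: [-0.0, 0.956, 0.294, 0.001]
force: [-0.7, 1.2, 9.3]
gripper_width: 0.159
grip_force: 33.2
```

```bash
python3 t.py
```

```text
12.32 yaw -55.76 Tz 0.009 Fx -0.7 Fy 1.2 [ 0.5827 -0.0111  0.2123] 0.159
```

Emit:
{"name": "servo_tool", "arguments": {"steps": [[0, [0, 0, 0], [0, 0, 0.02]], [0, [0, 0, 0], [0, 0, 0]]]}}

```text
clock: 12.58
tool_pos: [0.5827, -0.0111, 0.2123]
tcp_rot: [-0.0, 0.959, 0.285, 0.001]
force: [-1.2, 0.9, 10.0]
gripper_width: 0.162
grip_force: 33.2
```

```bash
python3 t.py
```

```text
12.57 yaw -56.90 Tz 0.016 Fx -1.2 Fy 0.9 [ 0.5827 -0.0111  0.2123] 0.162
```

Emit:
{"name": "servo_tool", "arguments": {"steps": [[0, [0, 0, 0], [0, 0, 0.02]], [0, [0, 0, 0], [0, 0, 0]]]}}

```text
clock: 12.82
tool_pos: [0.5827, -0.0112, 0.2123]
tcp_rot: [-0.0, 0.961, 0.275, 0.001]
force: [-1.0, 1.1, 8.9]
gripper_width: 0.157
grip_force: 33.2
```

```bash
python3 t.py
```

```text
12.82 yaw -58.03 Tz 0.277 Fx -1.0 Fy 1.1 [ 0.5827 -0.0112  0.2123] 0.157
```

Emit:
{"name": "servo_tool", "arguments": {"steps": [[0, [0, 0, 0], [0, 0, 0.015]], [0, [0, 0, 0], [0, 0, 0]]]}}

```text
clock: 13.08
tool_pos: [0.5827, -0.0111, 0.2123]
tcp_rot: [-0.0, 0.963, 0.268, 0.001]
force: [-1.3, 1.7, 11.3]
gripper_width: 0.157
grip_force: 33.2
```

```bash
python3 t.py
```

```text
13.07 yaw -58.87 Tz 0.439 Fx -1.3 Fy 1.7 [ 0.5827 -0.0111  0.2123] 0.157
```

Emit:
{"name": "servo_tool", "arguments": {"steps": [[0, [0, 0, 0], [0, 0, 0.012]], [0, [0, 0, 0], [0, 0, 0]]]}}

```text
clock: 13.32
tool_pos: [0.5828, -0.0111, 0.2123]
tcp_rot: [-0.0, 0.965, 0.263, 0.001]
force: [-1.2, 1.3, 9.5]
gripper_width: 0.156
grip_force: 33.8
```

```bash
python3 t.py
```

```text
13.32 yaw -59.55 Tz 0.557 Fx -1.2 Fy 1.3 [ 0.5828 -0.0111  0.2123] 0.156
```

Torque has reached 0.56 N m and is rising steadily, so this is the stop, four clicks from the start. Now back anticlockwise: quickly to just short of the start click, then sampled steps.

Emit:
{"name": "servo_tool", "arguments": {"steps": [[0, [0, 0, 0], [0, 0, 0]], [0, [0, 0, 0], [0, 0, -0.1]], [0, [0, 0, 0], [0, 0, -0.1]], [0, [0, 0, 0], [0, 0, -0.05]], [0, [0, 0, 0], [0, 0, 0]]]}}

```text
clock: 13.95
tool_pos: [0.5828, -0.0112, 0.2123]
tcp_rot: [-0.0, 0.925, 0.381, 0.001]
force: [0.6, 1.5, 8.3]
gripper_width: 0.158
grip_force: 33.0
```

```bash
python3 t.py
```

```text
13.95 yaw -45.20 Tz 0.327 Fx 0.6 Fy 1.5 [ 0.5828 -0.0112  0.2123] 0.158
```

Emit:
{"name": "servo_tool", "arguments": {"steps": [[0, [0, 0, 0], [0, 0, -0.1]], [0, [0, 0, 0], [0, 0, -0.1]], [0, [0, 0, 0], [0, 0, -0.05]], [0, [0, 0, 0], [0, 0, 0]]]}}

```text
clock: 14.45
tool_pos: [0.5829, -0.0112, 0.2123]
tcp_rot: [0.0, 0.87, 0.493, 0.001]
force: [0.4, 0.9, 8.9]
gripper_width: 0.161
grip_force: 32.9
```

```bash
python3 t.py
```

```text
14.45 yaw -30.87 Tz 0.267 Fx 0.4 Fy 0.9 [ 0.5829 -0.0112  0.2123] 0.161
```

Emit:
{"name": "servo_tool", "arguments": {"steps": [[0, [0, 0, 0], [0, 0, -0.1]], [0, [0, 0, 0], [0, 0, -0.1]], [0, [0, 0, 0], [0, 0, -0.05]], [0, [0, 0, 0], [0, 0, 0]]]}}

```text
clock: 14.95
tool_pos: [0.5829, -0.0113, 0.2123]
tcp_rot: [0.0, 0.802, 0.598, 0.001]
force: [1.4, 0.4, 7.3]
gripper_width: 0.158
grip_force: 32.8
```

```bash
python3 t.py
```

```text
14.95 yaw -16.56 Tz 0.096 Fx 1.4 Fy 0.4 [ 0.5829 -0.0113  0.2123] 0.158
```

Emit:
{"name": "servo_tool", "arguments": {"steps": [[0, [0, 0, 0], [0, 0, -0.1]], [0, [0, 0, 0], [0, 0, -0.05]], [0, [0, 0, 0], [0, 0, 0]]]}}

```text
clock: 15.32
tool_pos: [0.583, -0.0112, 0.2123]
tcp_rot: [0.0, 0.755, 0.656, 0.001]
force: [0.8, 0.9, 7.0]
gripper_width: 0.161
grip_force: 32.7
```

```bash
python3 t.py
```

```text
15.32 yaw -7.97 Tz -0.024 Fx 0.8 Fy 0.9 [ 0.583  -0.0112  0.2123] 0.161
```

Emit:
{"name": "servo_tool", "arguments": {"steps": [[0, [0, 0, 0], [0, 0, -0.05]], [0, [0, 0, 0], [0, 0, -0.02]], [0, [0, 0, 0], [0, 0, 0]]]}}

```text
clock: 15.7
tool_pos: [0.583, -0.0112, 0.2123]
tcp_rot: [0.001, 0.731, 0.682, 0.001]
force: [2.2, 1.2, 7.3]
gripper_width: 0.156
grip_force: 32.8
```

```bash
python3 t.py
```

```text
15.7 yaw -3.97 Tz 0.294 Fx 2.2 Fy 1.2 [ 0.583  -0.0112  0.2123] 0.156
```

Emit:
{"name": "servo_tool", "arguments": {"steps": [[0, [0, 0, 0], [0, 0, -0.04]], [0, [0, 0, 0], [0, 0, 0]]]}}

```text
clock: 15.95
tool_pos: [0.583, -0.0113, 0.2123]
tcp_rot: [0.001, 0.717, 0.697, 0.001]
force: [1.8, 0.7, 6.5]
gripper_width: 0.163
grip_force: 32.7
```

```bash
python3 t.py
```

```text
15.95 yaw -1.67 Tz 0.193 Fx 1.8 Fy 0.7 [ 0.583  -0.0113  0.2123] 0.163
```

Emit:
{"name": "servo_tool", "arguments": {"steps": [[0, [0, 0, 0], [0, 0, -0.04]], [0, [0, 0, 0], [0, 0, 0]]]}}

```text
clock: 16.2
tool_pos: [0.583, -0.0112, 0.2123]
tcp_rot: [0.001, 0.703, 0.711, 0.001]
force: [2.2, 1.2, 6.6]
gripper_width: 0.158
grip_force: 32.7
```

```bash
python3 t.py
```

```text
16.2 yaw 0.61 Tz -0.022 Fx 2.2 Fy 1.2 [ 0.583  -0.0112  0.2123] 0.158
```

Emit:
{"name": "servo_tool", "arguments": {"steps": [[0, [0, 0, 0], [0, 0, -0.04]], [0, [0, 0, 0], [0, 0, 0]]]}}

```text
clock: 16.45
tool_pos: [0.583, -0.0112, 0.2123]
tcp_rot: [0.001, 0.689, 0.725, 0.001]
force: [2.7, 0.3, 7.0]
gripper_width: 0.157
grip_force: 32.7
```

```bash
python3 t.py
```

```text
16.45 yaw 2.90 Tz -0.066 Fx 2.7 Fy 0.3 [ 0.583  -0.0112  0.2123] 0.157
```

Back at click 4, about 0.6°. Now over the next crest into click 5.

Emit:
{"name": "servo_tool", "arguments": {"steps": [[0, [0, 0, 0], [0, 0, -0.04]], [0, [0, 0, 0], [0, 0, 0]]]}}

```text
clock: 16.7
tool_pos: [0.583, -0.0112, 0.2123]
tcp_rot: [0.001, 0.674, 0.738, 0.001]
force: [1.7, 1.1, 6.2]
gripper_width: 0.16
grip_force: 32.7
```

```bash
python3 t.py
```

```text
16.7 yaw 5.18 Tz -0.226 Fx 1.7 Fy 1.1 [ 0.583  -0.0112  0.2123] 0.16
```

Emit:
{"name": "servo_tool", "arguments": {"steps": [[0, [0, 0, 0], [0, 0, -0.04]], [0, [0, 0, 0], [0, 0, 0]]]}}

```text
clock: 16.95
tool_pos: [0.583, -0.0112, 0.2123]
tcp_rot: [0.001, 0.659, 0.752, 0.001]
force: [1.8, 0.0, 7.7]
gripper_width: 0.159
grip_force: 32.6
```

```bash
python3 t.py
```

```text
16.95 yaw 7.51 Tz 0.162 Fx 1.8 Fy 0.0 [ 0.583  -0.0112  0.2123] 0.159
```

Emit:
{"name": "servo_tool", "arguments": {"steps": [[0, [0, 0, 0], [0, 0, -0.04]], [0, [0, 0, 0], [0, 0, 0]]]}}

```text
clock: 17.2
tool_pos: [0.5831, -0.0113, 0.2123]
tcp_rot: [0.001, 0.644, 0.765, 0.001]
force: [2.2, 0.5, 6.6]
gripper_width: 0.156
grip_force: 32.7
```

```bash
python3 t.py
```

```text
17.2 yaw 9.79 Tz 0.243 Fx 2.2 Fy 0.5 [ 0.5831 -0.0113  0.2123] 0.156
```

Emit:
{"name": "servo_tool", "arguments": {"steps": [[0, [0, 0, 0], [0, 0, -0.04]], [0, [0, 0, 0], [0, 0, 0]]]}}

```text
clock: 17.45
tool_pos: [0.583, -0.0113, 0.2123]
tcp_rot: [0.001, 0.629, 0.778, 0.001]
force: [2.3, 1.8, 6.0]
gripper_width: 0.16
grip_force: 32.6
```

```bash
python3 t.py
```

```text
17.45 yaw 12.08 Tz 0.160 Fx 2.3 Fy 1.8 [ 0.583  -0.0113  0.2123] 0.16
```

Crest passed at about 6°. A touch more, then let go and lift.

Emit:
{"name": "servo_tool", "arguments": {"steps": [[0, [0, 0, 0], [0, 0, -0.015]], [0, [0, 0, 0], [0, 0, 0]]]}}

```text
clock: 17.7
tool_pos: [0.5831, -0.0112, 0.2123]
tcp_rot: [0.001, 0.623, 0.782, 0.001]
force: [2.4, 0.4, 7.0]
gripper_width: 0.155
grip_force: 32.6
```

```bash
python3 t.py
```

```text
17.7 yaw 12.91 Tz 0.014 Fx 2.4 Fy 0.4 [ 0.5831 -0.0112  0.2123] 0.155
```

Emit:
{"name": "servo_tool", "arguments": {"steps": [[0.6, [0, 0, 0], [0, 0, 0]], [0.6, [0, 0, 0], [0, 0, 0]], [0.6, [0, 0, 0], [0, 0, 0]], [0.6, [0, 0, 0], [0, 0, 0]], [0.6, [0, 0, -20], [0, 0, 0]], [0.6, [0, 0, -40], [0, 0, 0]], [0.6, [0, 0, -60], [0, 0, 0]], [0.6, [55, 0, 0], [0, 0, 0]], [0.6, [55, 0, 0], [0, 0, 0]], [0.6, [55, 0, 0], [0, 0, 0]]]}}

```text
clock: 18.95
tool_pos: [0.5448, 0.1511, 0.3315]
tcp_rot: [0.0, 0.623, 0.782, 0.0]
force: [0.1, -0.2, -0.7]
gripper_width: 0.598
grip_force: 0.0
```

Emit:
{"name": "servo_tool", "arguments": {"steps": [[0.6, [55, 0, 0], [0, 0, 0]], [0.6, [55, 0, 0], [0, 0, 0]], [0.6, [0, 0, 0], [0, 0, 0]], [0.6, [0, 0, 0], [0, 0, 0]]]}}

```text
clock: 19.45
tool_pos: [0.521, 0.2563, 0.3312]
tcp_rot: [0.0, 0.623, 0.782, -0.0]
force: [1.1, -0.0, 0.1]
gripper_width: 0.597
grip_force: 0.0
```

```bash
python3 t.py
python3 - <<'E'
from h import *
o=np.zeros((560,800,3),np.uint8)
t=camera("top");a=t[140:220,215:290];b=camera("scene")[170:275,225:305]
for i,x in enumerate((a,b)):
    x=cv2.resize(x,None,fx=4.8,fy=4.8,interpolation=cv2.INTER_CUBIC); o[:x.shape[0],400*i:400*i+x.shape[1]]=x
cv2.imwrite("pics/c2.png",cv2.convertScaleAbs(o,alpha=1.5))
E
```

```text
19.45 yaw 12.88 Tz 0.057 Fx 1.1 Fy -0.0 [0.521  0.2563 0.3312] 0.597
```

View pics/c2.png

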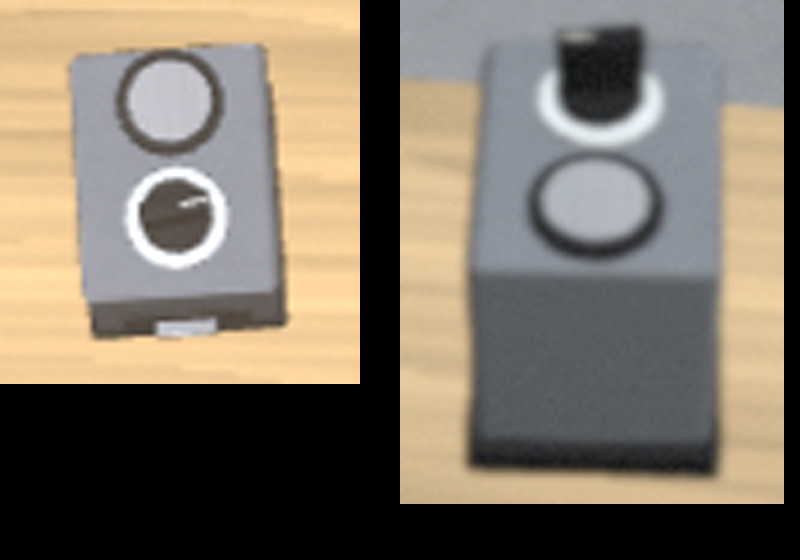

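The white line at about (193,203) in the crop has turned roughly 12° anticlockwise from its start. That puts the dial one click past the start click, which was four from the stop. The gripper is clear of everything, so I'm handing in.

```bash
python3 -c "
from rig import *
print(sign_off())"
```

```text
the job is handed in; nothing more can be done
None
```

The job is handed in: I turned the dial clockwise four clicks to its end stop (about 0.56 N m against it), then back anticlockwise five clicks by torque count. I let go with it resting in the fifth, and the arm stayed clear of the cup, plate and container; no verdict came back.

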